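# Refit the keyhole cover on a sloping console

## Robot

A 6-joint arm with a two-finger parallel gripper is mounted at the origin on a cart in front of the work surface, level with it; the furniture and walls round the work are solid. World frame = base frame: x ahead of the robot, y to its left, z up, the work surface at z = 0. Lengths are in mm, angles in rad, forces in N, time in s.
With the tool pointing down it reaches from about 350 to 875 mm from the base axis. Payload 4.2 kg.
Tool frame: the origin (TCP) lies at the very end of the fingers, on their centre line; the grasp point (between the pads) lies 19 mm behind it; z points along the fingers, y is the line along which they close (so a half turn about z gives the same grasp; the last joint's range is limited). The gripper opens to 85 mm and grips with 20 to 120 N. Pads are 22 mm wide; open, the fingers measure 114 mm over their backs; the gripper's body (76 mm by 85 mm) begins 54 mm behind the grasp point. The pads swing forward as they close: fully open they stand 13 mm farther back than shut.
Start: joints at [-1.008, 0.385, 0.008, 0, -1.194, -0.259], TCP at [186.983, -596.353, 203.812] pointing down, gripper open.
Joint ranges: [-3.14, 3.14], [-1.21, 2.06], [-1.07, 1.41], [-3.16, 2.05], [-2.99, -0.16], [-3.1, 3.1]. Speed limits (rad/s): [2.79, 2.79, 3.14, 3.14, 3.14, 3.14].

## Interface

Orientations are given as a unit quaternion [x, y, z, w].
In Python, from bench import arm, optics gives the robot as it stands. The module is installed in compiled form; this text tells all that it offers.
- The arm moves only by the tool step_arm, never from a script. Its argument "motion" is a list of rows, each an object with "dr": the turn, a rotation vector about the tool's x, y, z in units of 8 degrees (1.0 is 8 degrees), a list of three; "slide": the shift along the tool's x, y, z in mm, a list of three; "jaw": the finger opening in mm, from 0 to 85.4. A call has exactly 8 rows; each row is the pose to reach, as a shift and turn from the pose commanded when the call began, along the tool's axes at that moment; what a row does not reach only later rows make up. A row lasts 1/8 s, in which the tool goes at most 62.5 mm and 10.7 degrees, less where a joint would pass 70% of its speed; a pose out of reach is approached as far as the arm can. A call with a gripper value outside its range is refused whole. The fingers move at their own pace and stop on an object; the grip force is fixed at half the most. Time passes only in rows, so rows that repeat a pose let the fingers close, or fill a call up. It gives the time, the measured TCP pose, the force, the opening and the grip force at its end, in the units of the state.
- arm.read_state(): the state, without advancing time (a new reading comes with each control period).
- optics.get_image(name): name is "scene" or "top" or "wrist"; returns the picture (480x640x3 uint8, blue, green, red); there is no depth.
- optics.camera_info(name): a dict with "camera_matrix" (3x3 intrinsics, pixels), "view" (4x4, takes a point from world to camera coordinates); the wrist camera has in their place "T_tool_cam" (4x4, takes a point from camera to tool coordinates, whose origin is the TCP and whose axes are the flange's). Camera axes: x right, y up, looking along -z (the intrinsics and any distortion apply to the point x, -y, -z); pixel columns grow to the right and rows downward; lengths in mm; the calibration is good to about 2 mm. A picture is of the moment at which its call begins: read the wrist's pose just before it. camera_info takes no time and is no camera call.
- arm.job_done(): hands the job in; it is judged then, once.
The state is a dict: "clock": time; "joints": joint angles; "joint_vel": joint speeds; "joint_efforts": joint torques, N m; "position": TCP position; "ee_rot": TCP orientation; "contact_force": force on the tool from outside, world axes, zero at the start; "wrist_torque": the same for the moment, N m; "gripper_width": finger opening in mm; "grasp_force": force on a finger pad.
Only numpy, scipy, OpenCV 4.12 (cv2) and the standard library are available. Lean on these libraries where they do the work, as an engineer would, in place of code of your own. Each camera call takes 0.05 s, during which the arm holds its last target. There are 200 camera calls.

## Task

The wiring of the sloping console is finished, so put its access cover back on: lift the cover by its handle, lay it on the sloping rim so that both screw heads come through the round ends of its two keyholes, and slide it down the slope as far as it goes, so that it lies flush on the rim and is caught under both screw heads. Then let go of it, and leave the multimeter, the solder reel, the screwdriver and the marker where they are.

Things in the scene. Friction and masses are not known exactly. Their poses are not given: they have to be found in the camera images.
- console: Grey sheet-metal console with an open sloping front, 174 mm wide (y), 124 mm high, standing fast on the bench. Origin on the bench; the body reaches from x = -90 mm (front, 50 mm high) to x = +80 mm (back, 124 mm high). x points to its back, y to the left seen from its front, z up. The open face rises at 30 degrees from level, front to back.
- console_rim: Flat rim round the console's sloping open face, fixed to it. Origin on the rim plane where the cover's origin lies when fully home; x points 30 degrees up the slope, y to the left, z square out of the face. The rim (z = 0) spans x -71 to +78, y -87 to +87 mm; the opening, 100 x 100 mm about the origin, has nothing standing above the rim. Left to itself, the cover may slide down or stick on it.
- screw_left (a point): Foot, on the rim plane, of the left screw: x = +36, y = +62 mm in the rim's frame. Pan-head steel screw square to the rim: shank 6 mm in diameter, head 14 mm in diameter, from 6 to 10.6 mm above the rim. Axes as the rim's.
- screw_right (a point): The same for the right screw: x = +36, y = -62 mm in the rim's frame.
- cover: Loose grey sheet-metal cover, 120 mm (x) by 160 mm (y), 3 mm thick, 0.2 to 0.45 kg, lying flat, handle up. Origin at the centre of its underside, z out of the handle side. The +x edge belongs at the top of the slope; the four low ribs (under 3 mm) on the -x half belong below. Its two keyholes are at y = +62 and -62 mm, their slots pointing to +x.
- cover_grip (a point): Centre of the bar of the cover's dark bow handle, 37 mm above the cover's underside over its origin. The bar is 12 x 12 mm, runs along the cover's y, 92 mm long on two legs at y = +41 and -41 mm (10 mm thick); 28 mm is free between plate and bar. Axes as the cover's.
- keyhole_left (a point): Centre, at the underside, of the round end (22 mm in diameter) of the left keyhole: x = +14, y = +62 mm in the cover's frame. Towards +x it narrows like a teardrop into a slot 10 mm wide, whose end meets the screw shank when the cover is home: the screw then is 22 mm from this point. So the heads pass when the cover lies 22 mm up the slope from home. Axes as the cover's.
- keyhole_right (a point): The same for the right keyhole: x = +14, y = -62 mm in the cover's frame.
- multimeter: Hand multimeter in a yellow rubber holster, 140 x 66 x 41 mm, lying flat on the bench; bystander. Origin at the centre of its underside, x along its length.
- solder_reel: Solder reel with blue flanges, 55 x 68 x 36 mm, on the bench beside the console; bystander. Origin at the centre of its underside.
- screwdriver_blue: Screwdriver with a blue handle, 141 mm long, 21 mm thick, lying on the bench; bystander. Origin at mid-length on the bench.
- marker_black: White marker with a black cap, 135 x 13 x 14 mm, lying on the bench; bystander. Origin at mid-length on the bench.

How it is judged:
By the outcome, as a careful person would: the job done as asked, in the order asked, and still so for the second after the job is handed in, with the robot touching nothing.
It also fails if it takes over 38 s, if anything falls off the work surface, if the arm or the gripper's body presses on something with over 40 N, if the wrist force passes 120 N, or if a joint passes its speed limit or range.

## Working session

There is one attempt and no reset: what is moved stays moved. The work goes in short steps, Python scripts to look and compute and a tool call to move; the robot and the scene stay as the last step left them, time stands still between calls to the robot, and variables do not carry over. Pictures are saved under pics/ and viewed, at most 10 in all, crops included, and the job is handed in when it is done.

Besides the shell and the picture viewer there is one more tool, called after "Call:" as name([rows], argument=value, ...), one row to a line, values as JSON. step_arm: Moves the arm, as the interface text tells. Its arguments: {"type":"object","properties":{"motion":{"type":"array","items":{"type":"object","properties":{"dr":{"type":"array","items":{"type":"number"}},"slide":{"type":"array","items":{"type":"number"}},"jaw":{"type":"number"}}}}},"required":["motion"]}

```bash
mkdir -p pics
cat > h.py <<'E'
import numpy as np, cv2
from bench import arm, optics
from scipy.spatial.transform import Rotation as R
np.set_printoptions(precision=2,suppress=True)
E
python3 - <<'E'
from h import *
for n in("scene","top"):
    im=optics.get_image(n); cv2.imwrite(f"pics/{n}0.png",im); 
    i=optics.camera_info(n); print({k:(np.array(v) if k!='view' else np.array(v)) for k,v in i.items()})
print(optics.camera_info("wrist")); print(arm.read_state())
E
```

```text
{'camera_matrix': array([[545.08,   0.  , 319.8 ],
       [  0.  , 545.08, 232.6 ],
       [  0.  ,   0.  ,   1.  ]]), 'view': array([[  -0.54,   -0.84,   -0.  ,  226.08],
       [   0.54,   -0.35,    0.77, -417.28],
       [  -0.65,    0.41,    0.64, -939.59],
       [   0.  ,    0.  ,    0.  ,    1.  ]])}
{'camera_matrix': array([[462.71,   0.  , 313.39],
       [  0.  , 462.71, 234.41],
       [  0.  ,   0.  ,   1.  ]]), 'view': array([[    0.03,    -1.  ,    -0.02,   -94.89],
       [    1.  ,     0.02,     0.07,  -557.85],
       [   -0.07,    -0.02,     1.  , -1017.62],
       [    0.  ,     0.  ,     0.  ,     1.  ]])}
{'camera_matrix': array([[383.55,   0.  , 319.77],
       [  0.  , 383.55, 240.24],
       [  0.  ,   0.  ,   1.  ]]), 'T_tool_cam': array([[  -0.  ,    0.96,    0.27,   69.43],
       [   1.  ,    0.  ,    0.  ,    0.67],
       [   0.  ,    0.27,   -0.96, -169.45],
       [   0.  ,    0.  ,    0.  ,    1.  ]])}
{'clock': 0.1, 'joints': array([-1.01,  0.39,  0.01, -0.  , -1.19, -0.26]), 'joint_vel': array([ 0., -0.,  0.,  0.,  0., -0.]), 'joint_efforts': array([ -0.  , -39.33,  18.89,   4.2 ,  -0.  ,   0.  ]), 'position': array([ 186.81, -595.84,  202.85]), 'ee_rot': array([-0.15,  0.99,  0.  , -0.  ]), 'contact_force': array([ 0.3 , -0.23,  0.61]), 'wrist_torque': array([-0.01, -0.01, -0.  ]), 'grasp_force': 0.0, 'gripper_width': 85.3803377341102}
```

View pics/scene0.png

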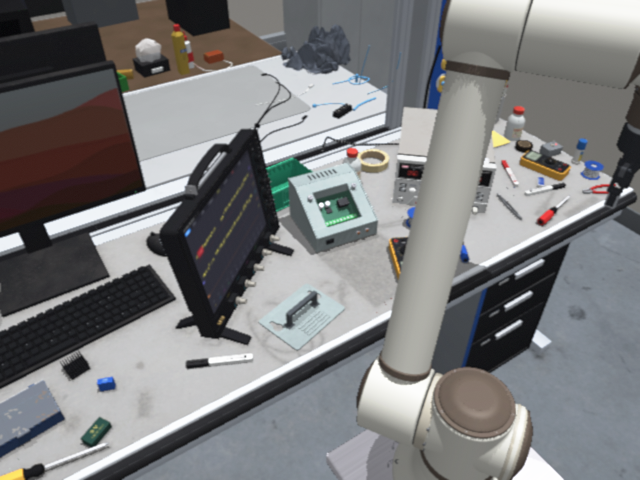

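View pics/top0.png

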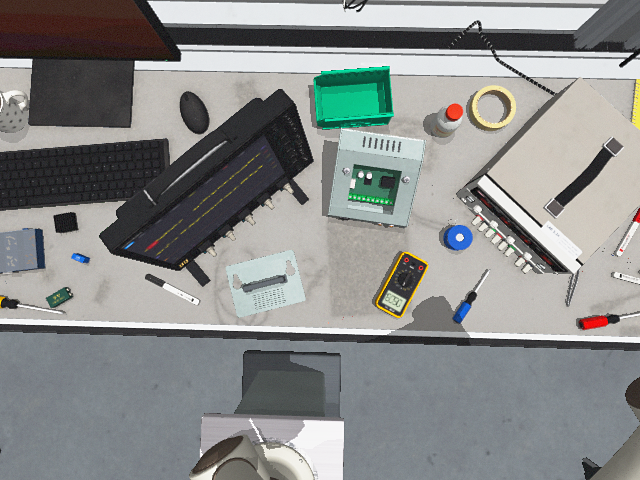

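The scene view shows the console near (333,205) and the cover near (302,317). In the top view the console is near (378,180) with screws at about (347,175) and (406,181), and the cover is near (266,283). I'll look at both enlarged.

Run:
```python
from h import *
t=cv2.imread("pics/top0.png"); s=cv2.imread("pics/scene0.png")
a=cv2.resize(t[120:320,220:430],None,fx=3.8,fy=3,interpolation=cv2.INTER_CUBIC)
a=cv2.resize(t[120:320,220:430],None,fx=3,fy=3,interpolation=cv2.INTER_CUBIC)
b=cv2.resize(s[155:355,245:395],None,fx=3,fy=3,interpolation=cv2.INTER_CUBIC)
cv2.imwrite("pics/c1.png",a);cv2.imwrite("pics/c2.png",b)
```

```text
(no output)
```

View pics/c1.png

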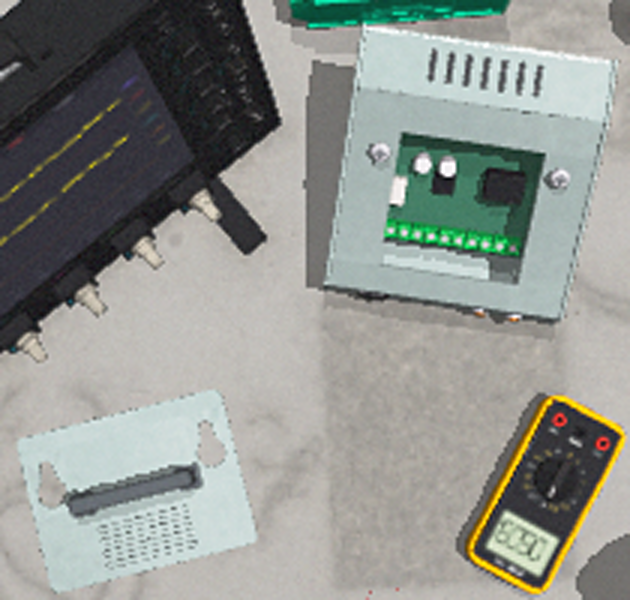

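View pics/c2.png

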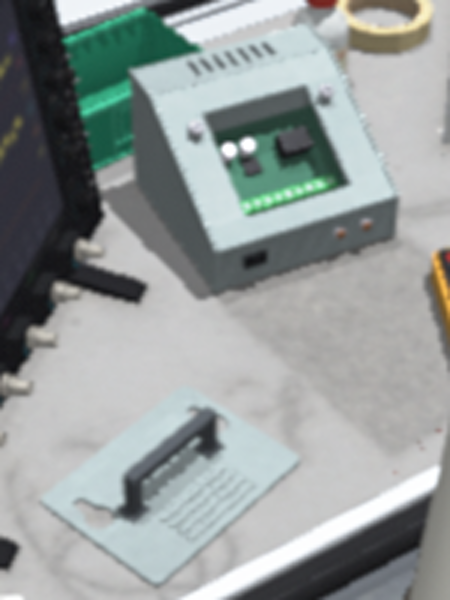

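The crops show the slots pointing up in the picture, which is world +x. Left/right screws are at crop px (378,153) and (558,179) in top, and (197,129) and (326,95) in scene. Next I triangulate these, the handle ends and the corners.

```bash
cat >> h.py <<'E'
def ray(n,u,v):
    i=optics.camera_info(n);K=np.array(i["camera_matrix"]);V=np.array(i["view"])
    d=np.linalg.solve(K,[u,v,1.])*[1,-1,-1]; d=V[:3,:3].T@d
    return -V[:3,:3].T@V[:3,3], d/np.linalg.norm(d)
def tri(rs):
    A=sum(np.eye(3)-np.outer(d,d) for c,d in rs);b=sum((np.eye(3)-np.outer(d,d))@c for c,d in rs)
    p=np.linalg.solve(A,b); return p, max(np.linalg.norm((np.eye(3)-np.outer(d,d))@(p-c)) for c,d in rs)
E
python3 - <<'E'
from h import *
T=lambda u,v:ray("top",220+(u+.5)/3-.5,120+(v+.5)/3-.5)
S=lambda u,v:ray("scene",245+(u+.5)/3-.5,155+(v+.5)/3-.5)
P={}
for n,a,b in [("sL",(378,153),(197,129)),("sR",(558,179),(326,95)),("hL",(70,501),(133,478)),("hR",(198,474),(208,413)),
 ("c++",(18,440),(42,497)),("c+-",(218,391),(187,388)),("c--",(257,542),(300,460)),("c-+",(52,591),(157,583)),("rfL",(325,287),(212,248)),("rfR",(560,319),(396,200))]:
    P[n],e=tri([T(*a),S(*b)]); print(n,P[n],e)
yaw=lambda l,r:np.degrees(np.arctan2(*( (P[l]-P[r])[[0,1]]*[-1,1])))
print("yaw console",yaw("sL","sR"),yaw("rfL","rfR"),"cover",yaw("hL","hR"),yaw("c++","c+-"),yaw("c-+","c--"))
print("cover centre",np.mean([P[k] for k in P if k[0]=='c'],0),"bar",(P["hL"]+P["hR"])/2,"screwmid",(P["sL"]+P["sR"])/2)
print([np.linalg.norm(P[a]-P[b]) for a,b in(("sL","sR"),("hL","hR"),("c++","c+-"),("c++","c-+"))])
s=arm.read_state(); print(s["ee_rot"],R.from_quat(s["ee_rot"]).as_matrix())
E
```

```text
sL [ 686.99 -145.65  109.89] 0.41481641838532773
sR [ 672.68 -269.07  106.1 ] 0.9144901944729771
hL [439.27  67.43  38.4 ] 2.2977408870606912
hR [464.71 -19.61  33.09] 4.05400888938961
c++ [484.07 116.61   4.77] 0.6759403063041736
c+- [524.79 -33.43   1.33] 0.461487764351566
c-- [412.72 -65.26   2.28] 1.382456658114952
c-+ [371.6   86.29   4.48] 0.10455996792101457
rfL [ 601.5  -109.51   56.28] 3.488950891154408
rfR [ 582.32 -282.07   44.77] 1.5710564873966557
yaw console -6.614993468630736 -6.342216554264707 cover 16.289646708927062 15.185111561500886 15.179911243399317
cover centre [448.3   26.05   3.21] bar [451.99  23.91  35.74] screwmid [ 679.84 -207.36  108.  ]
[np.float64(124.30687242895362), np.float64(90.83157852908293), np.float64(155.49808988137414), np.float64(116.48812793669862)]
[-0.15  0.99  0.   -0.  ] [[-0.95 -0.3  -0.  ]
 [-0.3   0.95  0.  ]
 [ 0.    0.   -1.  ]]
```

```bash
cat >> h.py <<'E'
def coverR(yaw,pitch): # tool rotation matrix when it holds the cover at yaw (deg), slope pitch (deg)
    C=(R.from_euler('z',yaw,degrees=True)*R.from_euler('y',-pitch,degrees=True)).as_matrix()
    return np.c_[-C[:,1],-C[:,0],-C[:,2]], C
def plan(p,yaw,pitch=0):
    s=arm.read_state(); R0=R.from_quat(s["ee_rot"]).as_matrix(); Rt,_=coverR(yaw,pitch)
    print("clock",s["clock"],"pos",s["position"],"F",s["contact_force"],"w",s["gripper_width"],s["grasp_force"])
    print("slide",R0.T@(np.array(p)-s["position"]),"dr",np.degrees(R.from_matrix(R0.T@Rt).as_rotvec())/8)
E
python3 -c "
from h import *
plan([450,25,170],15.2)"
```

```text
clock 0.1 pos [ 186.81 -595.84  202.85] F [ 0.3  -0.23  0.61] w 85.3803377341102 0.0
slide [-436.78  513.69   33.78] dr [  0.01   0.01 -10.98]
```

Call:
step_arm([
  {"slide": [-40, 47, 3], "dr": [0, 0, -1], "jaw": 85},
  {"slide": [-80, 94, 6], "dr": [0, 0, -2], "jaw": 85},
  {"slide": [-120, 141, 9], "dr": [0, 0, -3.3], "jaw": 85},
  {"slide": [-160, 188, 12], "dr": [0, 0, -4.6], "jaw": 85},
  {"slide": [-200, 235, 15], "dr": [0, 0, -5.9], "jaw": 85},
  {"slide": [-240, 282, 18], "dr": [0, 0, -7.2], "jaw": 85},
  {"slide": [-280, 329, 21], "dr": [0, 0, -8.5], "jaw": 85},
  {"slide": [-320, 376, 24], "dr": [0, 0, -9.8], "jaw": 85},
])

```text
clock: 1.1
position: [380.1, -139.9, 179.8]
ee_rot: [0.744, -0.668, 0.0, -0.0]
contact_force: [1.3, -1.3, -0.4]
gripper_width: 84.9
grasp_force: 0.0
```

```bash
python3 -c "
from h import *
plan([450,25,170],15.2)"
```

```text
clock 1.1 pos [ 380.08 -139.91  179.81] F [ 1.3  -1.34 -0.41] w 84.90102292021088 0.0
slide [-156.47  -87.18    9.85] dr [-0.   -0.   -1.13]
```

Call:
step_arm([
  {"slide": [-35, -20, 2], "dr": [0, 0, -0.3], "jaw": 85},
  {"slide": [-75, -42, 5], "dr": [0, 0, -0.7], "jaw": 85},
  {"slide": [-115, -64, 7], "dr": [0, 0, -1.1], "jaw": 85},
  {"slide": [-145, -81, 10], "dr": [0, 0, -1.13], "jaw": 85},
  {"slide": [-156.5, -87.2, 10], "dr": [0, 0, -1.13], "jaw": 85},
  {"slide": [-156.5, -87.2, 10], "dr": [0, 0, -1.13], "jaw": 85},
  {"slide": [-156.5, -87.2, 10], "dr": [0, 0, -1.13], "jaw": 85},
  {"slide": [-156.5, -87.2, 10], "dr": [0, 0, -1.13], "jaw": 85},
])

```text
clock: 2.1
position: [450.4, 21.8, 169.9]
ee_rot: [0.792, -0.61, -0.0, -0.0]
contact_force: [-0.4, -0.2, -0.1]
gripper_width: 84.5
grasp_force: 0.0
```

```bash
cat >> h.py <<'E'
def wray(s,u,v):
    i=optics.camera_info("wrist");K=np.array(i["camera_matrix"]);T=np.array(i["T_tool_cam"]);Rt=R.from_quat(s["ee_rot"]).as_matrix()
    d=Rt@T[:3,:3]@(np.linalg.solve(K,[u,v,1.])*[1,-1,-1])
    return Rt@T[:3,3]+s["position"], d/np.linalg.norm(d)
def wproj(s,p):
    i=optics.camera_info("wrist");K=np.array(i["camera_matrix"]);T=np.array(i["T_tool_cam"]);Rt=R.from_quat(s["ee_rot"]).as_matrix()
    q=T[:3,:3].T@(Rt.T@(np.array(p)-s["position"])-T[:3,3]); q=K@(q*[1,-1,-1]); return q[:2]/q[2]
E
python3 -c "
from h import *
import pickle
s=arm.read_state(); im=optics.get_image('wrist'); cv2.imwrite('pics/w1.png',im); pickle.dump(s,open('w1.pkl','wb'))
plan([450,25,19],15.2); print(s['joints'])"
```

```text
clock 2.15 pos [450.47  21.86 169.96] F [-0.61 -0.78 -0.27] w 85.40312498273207 0.0
slide [ -3.15  -0.33 150.97] dr [-0.    0.   -0.05]
[ 0.41  0.12 -0.45 -0.   -1.   -0.15]
```

View pics/w1.png

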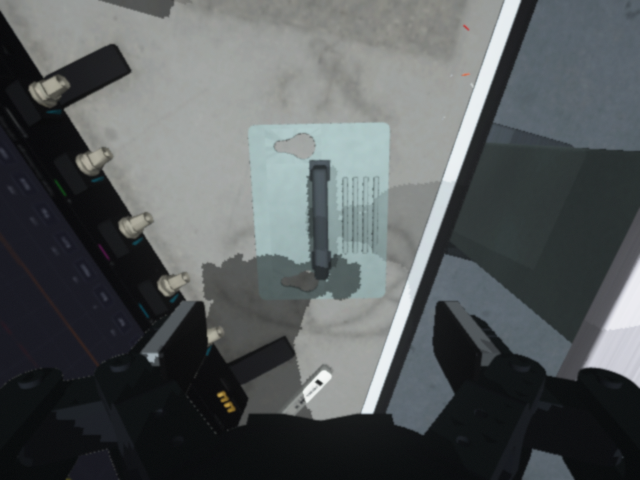

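The wrist view shows the cover with corners at about (249,125), (388,122), (387,298) and (262,300). The bar runs from (319,161) to (321,278), and the scope knobs are to the left, so I check clearances there.

Run:
```python
from h import *
import pickle
s=pickle.load(open('w1.pkl','rb'))
def onz(cd,z): c,d=cd; return c+d*(z-c[2])/d[2]
im=cv2.imread('pics/w1.png'); g=cv2.cvtColor(im,cv2.COLOR_BGR2HSV)
cs=[onz(wray(s,*p),3) for p in((249,125),(388,122),(387,298),(258,300))]
for c in cs: print(c)
print("centre",np.mean(cs,0)); d=cs[3]-cs[0]; print("yaw from edges",np.degrees(np.arctan2(-d[0],d[1])),np.degrees(np.arctan2(-(cs[2]-cs[1])[0],(cs[2]-cs[1])[1])))
for z in(37,43):
  a,b=onz(wray(s,319,161),z),onz(wray(s,321,278),z); print("bar",z,a,b,(a+b)/2,np.degrees(np.arctan2(-(b-a)[0],(b-a)[1])))
T=lambda u,v:ray("top",220+(u+.5)/3-.5,120+(v+.5)/3-.5)
S=lambda u,v:ray("scene",245+(u+.5)/3-.5,155+(v+.5)/3-.5)
for a,b in(((212,210),(95,252)),((155,254),(72,293)),((97,304),(46,340)),((40,354),(22,386))): print("knob",*tri([T(*a),S(*b)]))
# bar height from top+wrist+scene
for a,b,w in(((70,501),(133,478),(321,278)),((198,474),(208,413),(319,161))): print("bar end",*tri([T(*a),S(*b),wray(s,*w)]),"T+W",*tri([T(*a),wray(s,*w)]),"S+W",*tri([S(*b),wray(s,*w)]))
```

```text
[525.76 -34.96   3.  ]
[413.56 -66.98   3.  ]
[366.29  86.1    3.  ]
[484.55 119.32   3.  ]
centre [447.54  25.87   3.  ]
yaw from edges 14.956613458304735 17.159951358797308
bar 37 [461.93 -23.54  37.  ] [435.73  69.61  37.  ] [448.83  23.03  37.  ] 15.708744901146616
bar 43 [462.03 -23.95  43.  ] [436.35  67.35  43.  ] [449.19  21.7   43.  ] 15.708744901146604
knob [655.34 -27.67  51.3 ] 1.5256725738520023
knob [621.93  12.54  51.04] 1.0869929368869875
knob [585.04  54.47  50.43] 2.049320663868034
knob [547.55  94.15  53.62] 2.185401609378965
bar end [437.76  67.85  40.37] 3.1291447412306113 T+W [438.56  68.01  42.81] 2.3029607708708646 S+W [435.8   67.38  41.54] 0.6346752663526458
bar end [463.72 -20.81  33.15] 5.59582318559515 T+W [461.83 -22.09  19.12] 0.3008642356655483 S+W [464.33 -19.71  33.36] 4.339610644449926
```

Call:
step_arm([
  {"slide": [-2, 1, 15], "dr": [0, 0, -0.04], "jaw": 85},
  {"slide": [-2, 1, 45], "dr": [0, 0, -0.04], "jaw": 85},
  {"slide": [-2, 1, 80], "dr": [0, 0, -0.04], "jaw": 85},
  {"slide": [-2, 1, 110], "dr": [0, 0, -0.04], "jaw": 85},
  {"slide": [-2, 1, 135], "dr": [0, 0, -0.04], "jaw": 85},
  {"slide": [-2, 1, 149], "dr": [0, 0, -0.04], "jaw": 85},
  {"slide": [-2, 1, 151], "dr": [0, 0, -0.04], "jaw": 85},
  {"slide": [-2, 1, 151], "dr": [0, 0, -0.04], "jaw": 50},
])

```text
clock: 3.15
position: [449.7, 24.2, 19.3]
ee_rot: [0.794, -0.608, 0.0, -0.0]
contact_force: [0.0, -0.7, -0.3]
gripper_width: 69.5
grasp_force: 0.0
```

Call:
step_arm([
  {"slide": [0, 0, 0], "dr": [0, 0, 0], "jaw": 25},
  {"slide": [0, 0, 0], "dr": [0, 0, 0], "jaw": 10},
  {"slide": [0, 0, 0], "dr": [0, 0, 0], "jaw": 0},
  {"slide": [0, 0, 0], "dr": [0, 0, 0], "jaw": 0},
  {"slide": [0, 0, 0], "dr": [0, 0, 0], "jaw": 0},
  {"slide": [0, 0, 0], "dr": [0, 0, 0], "jaw": 0},
  {"slide": [0, 0, 0], "dr": [0, 0, 0], "jaw": 0},
  {"slide": [0, 0, 0], "dr": [0, 0, 0], "jaw": 0},
])

```text
clock: 4.15
position: [449.3, 24.3, 18.8]
ee_rot: [0.794, -0.608, -0.0, 0.0]
contact_force: [-0.4, 0.4, -0.6]
gripper_width: 0.1
grasp_force: 0.0
```

```bash
python3 -c "
from h import *
import pickle
s=arm.read_state(); im=optics.get_image('wrist'); cv2.imwrite('pics/w2.png',im); pickle.dump(s,open('w2.pkl','wb'))
plan([450,25,19],15.2)
M=R.from_quat(s['ee_rot']).as_matrix(); print(M)
"
```

```text
clock 4.2 pos [449.3   24.35  18.81] F [ 0.55  0.17 -0.13] w 0.2671105698046765 0.0
slide [-0.44 -0.84 -0.19] dr [ 0.  0. -0.]
[[ 0.26 -0.97 -0.  ]
 [-0.97 -0.26 -0.  ]
 [ 0.    0.   -1.  ]]
```

View pics/w2.png

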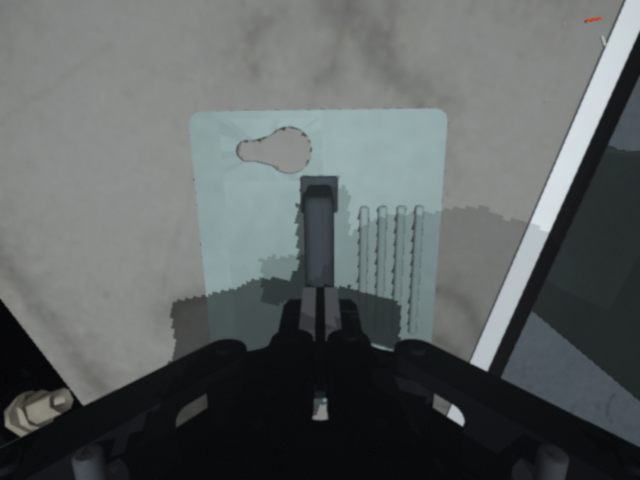

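The picture shows the fingers shut at (320,300) near the bar, with no grip. I check whether the cover has moved and where the bar really is.

Run:
```python
from h import *
import pickle
s1,s=[pickle.load(open(f'w{i}.pkl','rb')) for i in(1,2)]
C=coverR(15.4,0)[1]; o=np.array([448.5,24.5,0])
for n,p in {"c+-":(60,-80,3),"c--":(-60,-80,3),"bar-":(6,-46,43),"bar-b":(-6,-46,43),"bar+":(6,46,43),"key":(14,-62,3)}.items(): print(n,wproj(s1,C@p+o),wproj(s,C@p+o))
print("tcp",wproj(s,s["position"]),"pad",wproj(s,s["position"]+[0,0,19]))
# stationary floor: two wrist views triangulation of corners/keyhole/bar end
for n,a,b in(("c+-",(249,125),(190,112)),("c--",(388,122),(447,110)),("bar- top edge",(319,161),(319,178))): print(n,*tri([wray(s1,*a),wray(s,*b)]))
im=optics.get_image("scene"); cv2.imwrite("pics/s3.png",cv2.resize(im[240:380,230:390],None,fx=4,fy=4,interpolation=cv2.INTER_CUBIC))
```

```text
c+- [247.29 122.33] [187.36 106.73]
c-- [390.47 120.61] [450.07 105.49]
bar- [311.43 166.83] [303.2  193.75]
bar-b [327.18 166.65] [334.74 193.61]
bar+ [313.36 279.73] [306.54 399.42]
key [302.65 143.8 ] [289.08 146.79]
tcp [318.01 281.78] pad [317.85 298.52]
c+- [525.42 -34.91   4.92] 0.09550704816138271
c-- [413.99 -66.25   7.11] 0.497087426726052
bar- top edge [461.29 -21.39   5.32] 0.11821751105647582
```

View pics/s3.png

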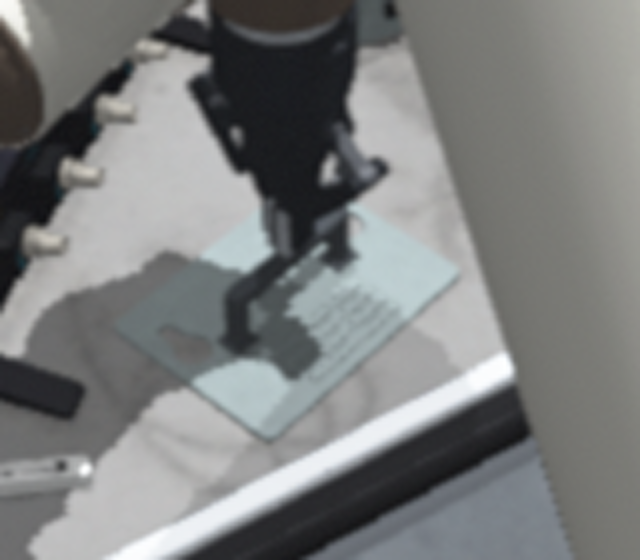

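Run:
```python
from h import *
s=arm.read_state(); p=s["position"]
i=optics.camera_info("scene");K=np.array(i["camera_matrix"]);V=np.array(i["view"])
def pr(p): q=K@((V@np.r_[p,1])[:3]*[1,-1,-1]); q=q[:2]/q[2]; return (q-[230,240])*4
for dz in(0,19,25,44): print(dz,pr(p+[0,0,dz]))
C=coverR(15.4,0)[1]; o=np.array([448.5,24.5,0])
print("bar",pr(C@[0,46,43]+o),pr(C@[0,-46,43]+o),pr(C@[0,0,43]+o))
im=optics.get_image("wrist"); a=cv2.resize(im[170:430,220:420],None,fx=3,fy=2.3,interpolation=cv2.INTER_CUBIC)
a=np.clip(a.astype(float)*1.8,0,255).astype(np.uint8); cv2.imwrite("pics/w3.png",a)
```

```text
0 [291.28 275.95]
19 [290.54 252.48]
25 [290.31 244.97]
44 [289.55 220.86]
bar [231.92 294.42] [347.29 201.58] [290.88 246.98]
```

View pics/w3.png

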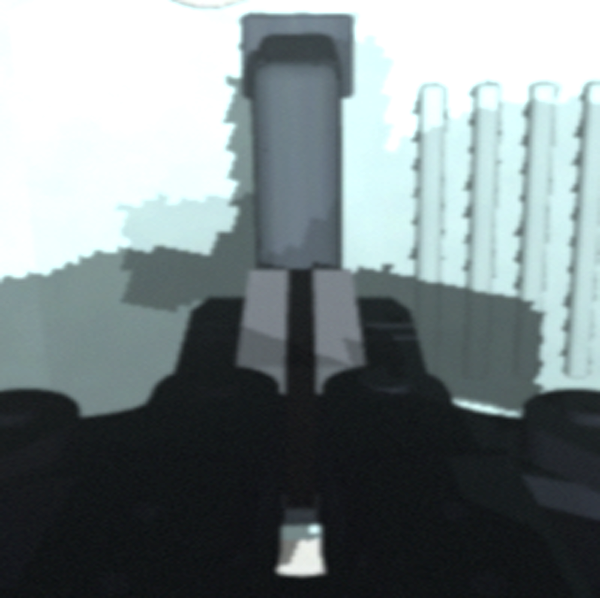

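The picture shows the pads shut just above the bar. The tip projects about 25 mm higher than the reported TCP, so the real fingertips sit higher than the text says. I'll open, go about 22 mm lower and close again.

Call:
step_arm([
  {"slide": [0, 0, 0], "dr": [0, 0, 0], "jaw": 60},
  {"slide": [0, 0, 0], "dr": [0, 0, 0], "jaw": 60},
  {"slide": [0, 0, 0], "dr": [0, 0, 0], "jaw": 60},
  {"slide": [0, 0, 0], "dr": [0, 0, 0], "jaw": 60},
  {"slide": [0, 0, 8], "dr": [0, 0, 0], "jaw": 60},
  {"slide": [0, 0, 16], "dr": [0, 0, 0], "jaw": 60},
  {"slide": [0, 0, 22], "dr": [0, 0, 0], "jaw": 60},
  {"slide": [0, 0, 22], "dr": [0, 0, 0], "jaw": 60},
])

```text
clock: 5.3
position: [448.8, 24.1, -3.9]
ee_rot: [0.794, -0.608, -0.0, 0.001]
contact_force: [0.5, -0.2, -0.2]
gripper_width: 60.1
grasp_force: 0.0
```

Call:
step_arm([
  {"slide": [0, 0, 0], "dr": [0, 0, 0], "jaw": 30},
  {"slide": [0, 0, 0], "dr": [0, 0, 0], "jaw": 10},
  {"slide": [0, 0, 0], "dr": [0, 0, 0], "jaw": 0},
  {"slide": [0, 0, 0], "dr": [0, 0, 0], "jaw": 0},
  {"slide": [0, 0, 0], "dr": [0, 0, 0], "jaw": 0},
  {"slide": [0, 0, 0], "dr": [0, 0, 0], "jaw": 0},
  {"slide": [0, 0, 0], "dr": [0, 0, 0], "jaw": 0},
  {"slide": [0, 0, 0], "dr": [0, 0, 0], "jaw": 0},
])

```text
clock: 6.3
position: [449.5, 24.4, -2.8]
ee_rot: [0.794, -0.608, 0.0, -0.0]
contact_force: [-1.4, 1.6, 6.1]
gripper_width: 10.1
grasp_force: 60.4
```

Gripped, at 60 N. Lift straight up.

Call:
step_arm([
  {"slide": [0, 0, -4], "dr": [0, 0, 0], "jaw": 0},
  {"slide": [0, 0, -15], "dr": [0, 0, 0], "jaw": 0},
  {"slide": [0, 0, -35], "dr": [0, 0, 0], "jaw": 0},
  {"slide": [0, 0, -60], "dr": [0, 0, 0], "jaw": 0},
  {"slide": [0, 0, -90], "dr": [0, 0, 0], "jaw": 0},
  {"slide": [0, 0, -120], "dr": [0, 0, 0], "jaw": 0},
  {"slide": [0, 0, -140], "dr": [0, 0, 0], "jaw": 0},
  {"slide": [0, 0, -145], "dr": [0, 0, 0], "jaw": 0},
])

```text
clock: 7.3
position: [449.6, 24.6, 143.1]
ee_rot: [0.794, -0.608, 0.001, -0.001]
contact_force: [0.8, -0.1, -3.8]
gripper_width: 10.6
grasp_force: 59.2
```

```bash
cat >> h.py <<'E'
YAW=-6.5; RIM=np.array([653.3,-204.4,85.5])  # rim origin
OFF=np.array([1.5,0,-2.8])*[-1,1,1]  # cover origin in tool axes, about the TCP
def target(x,y,z): # TCP for the cover origin at (x,y,z) in the rim frame
    Rt,C=coverR(YAW,30); return RIM+C@[x,y,z]-Rt@OFF
E
python3 -c "
from h import *
plan([480,-190,190],YAW,30)
print(target(22,0,50),target(22,0,0),target(0,0,0))
import pickle
s=arm.read_state(); im=optics.get_image('wrist'); cv2.imwrite('pics/w4.png',im); pickle.dump(s,open('w4.pkl','wb'))
print(s['gripper_width'],s['joints'])
g=cv2.cvtColor(im,cv2.COLOR_BGR2HSV); print(g[115,220],g[130,400],im[115,220])
"
```

```text
clock 7.3 pos [449.59  24.56 143.11] F [ 0.75 -0.1  -3.83] w 10.64580522252373 59.19406235218048
slide [215.01  26.61 -47.1 ] dr [3.69 0.72 2.64]
[ 648.61 -205.38  137.38] [ 673.45 -208.21   94.08] [ 654.52 -206.05   83.08]
10.64580522252373 [ 0.42  0.14 -0.49 -0.   -0.93 -0.15]
[ 89  30 198] [ 90  29 205] [197 198 175]
```

View pics/w4.png

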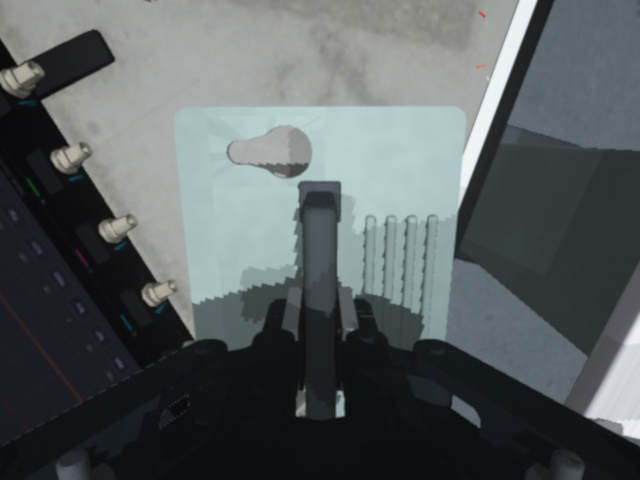

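The cover hangs level in the grip: corners at (175,107) and (467,107), keyhole round at about (290,151), slot end at (228,152). I work out the in-hand offset from these and continue.

Run:
```python
from h import *
i=optics.camera_info("wrist");K=np.array(i["camera_matrix"]);T=np.array(i["T_tool_cam"])
def tool(u,v,z): d=T[:3,:3]@(np.linalg.solve(K,[u,v,1.])*[1,-1,-1]); c=T[:3,3]; p=c+d*(z-c[2])/d[2]; return [-p[1],-p[0]] # cover x,y
for n,p,e in(("c+-",(174.5,106.5),(60,-80)),("c--",(467,106.5),(-60,-80)),("key",(290,151.5),(14,-62)),("slot",(227.5,152),(41,-62)),("e+",(187,270),(60,0)),("e-",(454,270),(-60,0))):
    for z in(-5.8,): print(n,tool(*p,z),"expected",e)
```

```text
c+- [np.float64(57.759534659809574), np.float64(-78.15716387701272)] expected (60, -80)
c-- [np.float64(-60.307016574473714), np.float64(-78.11297873315068)] expected (-60, -80)
key [np.float64(11.533319679219343), np.float64(-60.42497920658632)] expected (14, -62)
slot [np.float64(37.54979842850919), np.float64(-60.23385642038015)] expected (41, -62)
e+ [np.float64(59.30980291148694), np.float64(-8.092687690554378)] expected (60, 0)
e- [np.float64(-61.670119865416886), np.float64(-8.00849664376701)] expected (-60, 0)
```

Call:
step_arm([
  {"slide": [35, 4, -8], "dr": [0.4, 0.1, 0.3], "jaw": 0},
  {"slide": [75, 9, -17], "dr": [0.9, 0.2, 0.6], "jaw": 0},
  {"slide": [115, 14, -25], "dr": [1.5, 0.3, 1.1], "jaw": 0},
  {"slide": [155, 19, -34], "dr": [2.2, 0.4, 1.6], "jaw": 0},
  {"slide": [190, 24, -42], "dr": [2.9, 0.6, 2.1], "jaw": 0},
  {"slide": [208, 26, -46], "dr": [3.5, 0.7, 2.5], "jaw": 0},
  {"slide": [215, 27, -47], "dr": [3.69, 0.72, 2.64], "jaw": 0},
  {"slide": [215, 27, -47], "dr": [3.69, 0.72, 2.64], "jaw": 0},
])

```text
clock: 8.35
position: [478.6, -190.3, 187.6]
ee_rot: [-0.644, 0.721, -0.192, 0.17]
contact_force: [0.6, -0.5, -3.9]
gripper_width: 10.6
grasp_force: 59.2
```

```bash
python3 -c "
from h import *
plan(target(22,0,60),YAW,30); print(arm.read_state()['joints'])"
```

```text
clock 8.35 pos [ 478.56 -190.29  187.65] F [ 0.62 -0.48 -3.93] w 10.617507914725927 59.229769706726074
slide [  -4.32 -123.26  118.24] dr [ 0.04 -0.01  0.01]
[-0.04 -0.02 -0.71  0.11 -0.36 -0.16]
```

Call:
step_arm([
  {"slide": [-1, -15, 15], "dr": [0, 0, 0], "jaw": 0},
  {"slide": [-1, -37, 36], "dr": [0, 0, 0], "jaw": 0},
  {"slide": [-2, -60, 58], "dr": [0, 0, 0], "jaw": 0},
  {"slide": [-3, -83, 80], "dr": [0, 0, 0], "jaw": 0},
  {"slide": [-4, -105, 101], "dr": [0, 0, 0], "jaw": 0},
  {"slide": [-4, -118, 113], "dr": [0.04, 0, 0], "jaw": 0},
  {"slide": [-4, -123, 118], "dr": [0.04, 0, 0], "jaw": 0},
  {"slide": [-4, -123, 118], "dr": [0.04, 0, 0], "jaw": 0},
])

```text
clock: 9.35
position: [644.0, -204.8, 147.4]
ee_rot: [-0.643, 0.72, -0.195, 0.173]
contact_force: [0.5, 0.4, -3.7]
gripper_width: 10.6
grasp_force: 59.2
```

```bash
python3 -c "
from h import *
plan(target(22,0,60),YAW,30); s=arm.read_state(); print(s['joints'])
im=optics.get_image('wrist'); cv2.imwrite('pics/w5.png',im)
t=optics.get_image('top'); cv2.imwrite('pics/t5.png',t)
S=np.array([36,-62,10.6]); Rt,C=coverR(YAW,30)
print('screwR proj',wproj(s,RIM+C@S),'keyR proj',wproj(s,RIM+C@[36,-62,63]))
a=cv2.resize(im[60:260,150:350],(600,600),interpolation=cv2.INTER_CUBIC)
b=cv2.resize(t[110:240,310:440],(200,200),interpolation=cv2.INTER_CUBIC)
c=np.zeros((600,800,3),np.uint8);c[:,:600]=a;c[:200,600:]=b
cv2.imwrite('pics/v5.png',c)
"
```

```text
clock 9.35 pos [ 643.97 -204.77  147.38] F [ 0.51  0.37 -3.68] w 10.57040612690583 59.22819256782532
slide [0.08 0.95 1.  ] dr [-0.02 -0.01  0.01]
[-0.06  0.3  -0.43  0.1  -0.31 -0.14]
screwR proj [294.27 147.32] keyR proj [286.03 151.76]
```

View pics/v5.png

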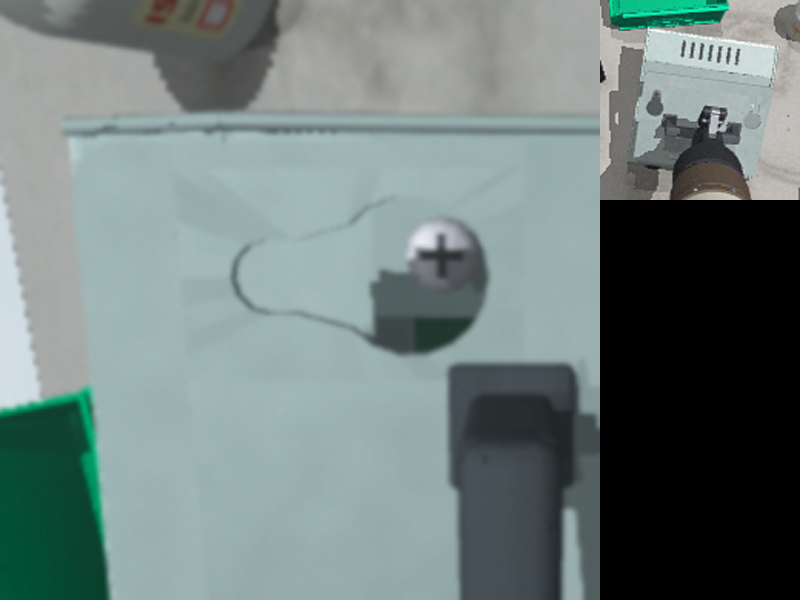

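In the wrist crop the screw head is at (442,254), inside the round keyhole centred at (409,275). That makes the screw about 1.7 mm further down the slope and 1.5 mm further to -y than assumed. The small top view shows both keyholes over the rim. I correct for this and go down square to the rim.

Call:
step_arm([
  {"slide": [1.6, 2.6, 5], "dr": [0, 0, 0], "jaw": 0},
  {"slide": [1.6, 2.6, 14], "dr": [0, 0, 0], "jaw": 0},
  {"slide": [1.6, 2.6, 24], "dr": [0, 0, 0], "jaw": 0},
  {"slide": [1.6, 2.6, 34], "dr": [0, 0, 0], "jaw": 0},
  {"slide": [1.6, 2.6, 42], "dr": [0, 0, 0], "jaw": 0},
  {"slide": [1.6, 2.6, 46], "dr": [0, 0, 0], "jaw": 0},
  {"slide": [1.6, 2.6, 46], "dr": [0, 0, 0], "jaw": 0},
  {"slide": [1.6, 2.6, 46], "dr": [0, 0, 0], "jaw": 0},
])

```text
clock: 10.45
position: [665.0, -209.0, 107.1]
ee_rot: [-0.643, 0.72, -0.195, 0.173]
contact_force: [0.0, -0.0, -3.4]
gripper_width: 10.5
grasp_force: 59.2
```

```bash
cat >> h.py <<'E'
RIM=RIM+coverR(YAW,30)[1]@[-1.7,-1.5,0]
E
python3 -c "
from h import *
plan(target(22,0,0),YAW,30)
s=arm.read_state(); im=optics.get_image('wrist'); cv2.imwrite('pics/w6.png',im)
Rt,C=coverR(YAW,30)
print('pred',wproj(s,RIM+C@[36,-62,10.6]),wproj(s,s['position']+Rt@(OFF+np.array([62,-14,0]))))
c=im[110:195,240:330]; sat=cv2.cvtColor(c,cv2.COLOR_BGR2HSV)[...,1]
m=((sat<22)).astype(np.uint8); n,l,st,ce=cv2.connectedComponentsWithStats(m)
for k in range(1,n):
  if st[k,4]>60: print(st[k],ce[k]+[240,110])
g=cv2.medianBlur(cv2.cvtColor(c,cv2.COLOR_BGR2GRAY),3)
print(cv2.HoughCircles(g,cv2.HOUGH_GRADIENT,1,8,param1=80,param2=12,minRadius=10,maxRadius=32))
"
```

```text
clock 10.45 pos [ 665.04 -209.03  107.12] F [ 0.03 -0.04 -3.43] w 10.488617777642801 59.204474687576294
slide [-0.3   1.13 15.43] dr [-0.03 -0.01  0.01]
pred [287.68 151.86] [284.2  151.73]
[ 33  27  29  30 511] [286.94 151.08]
[[[44.5 42.5 27.4]
  [55.5 46.5 15.8]
  [48.5 35.5 20.1]
  [42.5 53.5 15.8]]]
```

Head blob (287,151.5) inside keyhole circle (284.5,152.5): well aligned. Continue down.

Call:
step_arm([
  {"slide": [-0.3, 1.1, 3], "dr": [-0.02, 0, 0], "jaw": 0},
  {"slide": [-0.3, 1.1, 6], "dr": [-0.02, 0, 0], "jaw": 0},
  {"slide": [-0.3, 1.1, 8], "dr": [-0.02, 0, 0], "jaw": 0},
  {"slide": [-0.3, 1.1, 10], "dr": [-0.02, 0, 0], "jaw": 0},
  {"slide": [-0.3, 1.1, 11], "dr": [-0.02, 0, 0], "jaw": 0},
  {"slide": [-0.3, 1.1, 12], "dr": [-0.02, 0, 0], "jaw": 0},
  {"slide": [-0.3, 1.1, 12], "dr": [-0.02, 0, 0], "jaw": 0},
  {"slide": [-0.3, 1.1, 12], "dr": [-0.02, 0, 0], "jaw": 0},
])

```text
clock: 11.5
position: [670.0, -209.3, 95.9]
ee_rot: [-0.643, 0.72, -0.194, 0.172]
contact_force: [0.8, -0.3, -2.9]
gripper_width: 10.3
grasp_force: 59.2
```

```bash
python3 -c "
from h import *
plan(target(22,0,0),YAW,30); print(arm.read_state()['wrist_torque'])
"
```

```text
clock 11.5 pos [ 670.   -209.33   95.92] F [ 0.83 -0.31 -2.94] w 10.257746912488395 59.21083331108093
slide [-0.01 -0.24  3.25] dr [-0.01 -0.01  0.01]
[ 0.18  1.55 -0.05]
```

Call:
step_arm([
  {"slide": [0, 0, 0.5], "dr": [0, 0, 0], "jaw": 0},
  {"slide": [0, 0, 1], "dr": [0, 0, 0], "jaw": 0},
  {"slide": [0, 0, 1.5], "dr": [0, 0, 0], "jaw": 0},
  {"slide": [0, 0, 2], "dr": [0, 0, 0], "jaw": 0},
  {"slide": [0, 0, 2.5], "dr": [0, 0, 0], "jaw": 0},
  {"slide": [0, 0, 3], "dr": [0, 0, 0], "jaw": 0},
  {"slide": [0, 0, 3], "dr": [0, 0, 0], "jaw": 0},
  {"slide": [0, 0, 3], "dr": [0, 0, 0], "jaw": 0},
])

```text
clock: 12.5
position: [671.5, -209.5, 93.3]
ee_rot: [-0.643, 0.72, -0.194, 0.172]
contact_force: [-0.2, -0.6, -3.9]
gripper_width: 10.6
grasp_force: 59.2
```

```bash
python3 -c "
from h import *
plan(target(22,0,0),YAW,30); print(arm.read_state()['wrist_torque'])
"
```

```text
clock 12.5 pos [ 671.5  -209.5    93.26] F [-0.19 -0.59 -3.92] w 10.586772079928599 59.21095669269562
slide [-0.   -0.26  0.19] dr [-0.01 -0.01  0.01]
[0.17 1.47 0.  ]
```

Call:
step_arm([
  {"slide": [0, 0, 0.5], "dr": [0, 0, 0], "jaw": 0},
  {"slide": [0, 0, 1], "dr": [0, 0, 0], "jaw": 0},
  {"slide": [0, 0, 1.5], "dr": [0, 0, 0], "jaw": 0},
  {"slide": [0, 0, 2], "dr": [0, 0, 0], "jaw": 0},
  {"slide": [0, 0, 2.5], "dr": [0, 0, 0], "jaw": 0},
  {"slide": [0, 0, 2.5], "dr": [0, 0, 0], "jaw": 0},
  {"slide": [0, 0, 2.5], "dr": [0, 0, 0], "jaw": 0},
  {"slide": [0, 0, 2.5], "dr": [0, 0, 0], "jaw": 0},
])

```text
clock: 13.5
position: [672.0, -209.5, 92.4]
ee_rot: [-0.643, 0.72, -0.194, 0.172]
contact_force: [-8.6, 3.2, 6.3]
gripper_width: 10.5
grasp_force: 61.0
```

```bash
python3 -c "
from h import *
plan(target(22,0,0),YAW,30); print(arm.read_state()['wrist_torque'])
"
```

```text
clock 13.5 pos [ 672.03 -209.53   92.42] F [-8.57  3.15  6.26] w 10.54662520215373 60.96813440322876
slide [ 0.03 -0.23 -0.8 ] dr [-0.01 -0.01  0.01]
[0.81 2.26 0.31]
```

Cover seated on the rim at the expected height, pressing with about 12 N. Slide down the slope.

Call:
step_arm([
  {"slide": [0, 1, -0.6], "dr": [0, 0, 0], "jaw": 0},
  {"slide": [0, 4, -0.6], "dr": [0, 0, 0], "jaw": 0},
  {"slide": [0, 7, -0.6], "dr": [0, 0, 0], "jaw": 0},
  {"slide": [0, 10, -0.6], "dr": [0, 0, 0], "jaw": 0},
  {"slide": [0, 13, -0.6], "dr": [0, 0, 0], "jaw": 0},
  {"slide": [0, 16, -0.6], "dr": [0, 0, 0], "jaw": 0},
  {"slide": [0, 18, -0.6], "dr": [0, 0, 0], "jaw": 0},
  {"slide": [0, 18, -0.6], "dr": [0, 0, 0], "jaw": 0},
])

```text
clock: 14.5
position: [657.5, -208.8, 84.0]
ee_rot: [-0.644, 0.72, -0.193, 0.173]
contact_force: [-1.7, 0.7, 5.3]
gripper_width: 10.5
grasp_force: 60.4
```

```bash
python3 -c "
from h import *
plan(target(0,0,0),YAW,30); s=arm.read_state(); print(s['wrist_torque'], 'F tool',R.from_quat(s['ee_rot']).as_matrix().T@s['contact_force'])
"
```

```text
clock 14.5 pos [ 657.49 -208.79   83.97] F [-1.69  0.74  5.28] w 10.459989199293025 60.40060579776764
slide [-0.9   4.97 -0.85] dr [0.   0.01 0.01]
[0.06 0.6  0.06] F tool [-0.55 -1.11 -5.46]
```

Call:
step_arm([
  {"slide": [-0.5, 1, 0], "dr": [0, 0, 0], "jaw": 0},
  {"slide": [-0.5, 2, 0], "dr": [0, 0, 0], "jaw": 0},
  {"slide": [-0.5, 3, 0], "dr": [0, 0, 0], "jaw": 0},
  {"slide": [-0.5, 4, 0], "dr": [0, 0, 0], "jaw": 0},
  {"slide": [-0.5, 5, 0], "dr": [0, 0, 0], "jaw": 0},
  {"slide": [-0.5, 5.5, 0], "dr": [0, 0, 0], "jaw": 0},
  {"slide": [-0.5, 6, 0], "dr": [0, 0, 0], "jaw": 0},
  {"slide": [-0.5, 6, 0], "dr": [0, 0, 0], "jaw": 0},
])

```text
clock: 15.5
position: [655.2, -207.9, 82.8]
ee_rot: [-0.644, 0.72, -0.192, 0.174]
contact_force: [8.2, 1.0, -0.0]
gripper_width: 10.6
grasp_force: 59.1
```

```bash
python3 -c "
from h import *
plan(target(0,0,0),YAW,30); s=arm.read_state(); print(s['wrist_torque'], 'F tool',R.from_quat(s['ee_rot']).as_matrix().T@s['contact_force'])
"
```

```text
clock 15.5 pos [ 655.23 -207.93   82.81] F [ 8.18  0.95 -0.04] w 10.558350379192213 59.13828134536743
slide [-0.3   2.36 -0.7 ] dr [-0.01  0.04  0.01]
[ 0.32 -1.28 -0.15] F tool [-1.84 -6.92  4.06]
```

Call:
step_arm([
  {"slide": [0, 1, 0], "dr": [0, 0, 0], "jaw": 0},
  {"slide": [0, 2, 0], "dr": [0, 0, 0], "jaw": 0},
  {"slide": [0, 3, 0], "dr": [0, 0, 0], "jaw": 0},
  {"slide": [0, 4, 0], "dr": [0, 0, 0], "jaw": 0},
  {"slide": [0, 4, 0], "dr": [0, 0, 0], "jaw": 0},
  {"slide": [0, 4, 0], "dr": [0, 0, 0], "jaw": 0},
  {"slide": [0, 4, 0], "dr": [0, 0, 0], "jaw": 0},
  {"slide": [0, 4, 0], "dr": [0, 0, 0], "jaw": 0},
])

```text
clock: 16.5
position: [654.6, -207.7, 83.0]
ee_rot: [-0.645, 0.719, -0.192, 0.176]
contact_force: [15.5, 0.9, -1.7]
gripper_width: 10.6
grasp_force: 58.7
```

```bash
python3 -c "
from h import *
plan(target(0,0,0),YAW,30); s=arm.read_state(); print(s['wrist_torque'], 'F tool',R.from_quat(s['ee_rot']).as_matrix().T@s['contact_force'])
im=optics.get_image('wrist'); cv2.imwrite('pics/w7.png',im); t=optics.get_image('top'); cv2.imwrite('pics/t7.png',t)
Rt=R.from_quat(s['ee_rot']).as_matrix()
for x in (36,34,32,28,14): print('head pred if at cover x',x,wproj(s,s['position']+Rt@(OFF+np.array([62,-x,-10.6]))))
c=im[110:195,190:330]; sat=cv2.cvtColor(c,cv2.COLOR_BGR2HSV)[...,1]
m=((sat<22)).astype(np.uint8); n,l,st,ce=cv2.connectedComponentsWithStats(m)
for k in range(1,n):
  if st[k,4]>60: print(st[k],ce[k]+[190,110])
"
```

```text
clock 16.5 pos [ 654.6  -207.67   83.03] F [15.51  0.91 -1.74] w 10.62929041539385 58.74350309371948
slide [-0.11  1.91 -0.18] dr [-0.02  0.05  0.03]
[ 0.48 -2.72 -0.03] F tool [ -2.55 -12.36   9.22]
head pred if at cover x 36 [226.44 153.09]
head pred if at cover x 34 [231.46 153.09]
head pred if at cover x 32 [236.47 153.09]
head pred if at cover x 28 [246.51 153.09]
head pred if at cover x 14 [281.63 153.09]
[ 26  27  33  32 582] [231.69 152.34]
```

Head blob at (232,153) sits about 3.6 mm from the slot end (3 expected), against a firm stop. I ease the push, press down square to the rim, then give a light nudge so it lies flush.

Call:
step_arm([
  {"slide": [0, -2, 0.5], "dr": [0, 0, 0], "jaw": 0},
  {"slide": [0, -4, 1], "dr": [0, 0, 0], "jaw": 0},
  {"slide": [0, -5, 1.5], "dr": [0, 0, 0], "jaw": 0},
  {"slide": [0, -5, 2], "dr": [0, 0, 0], "jaw": 0},
  {"slide": [0, -5, 2], "dr": [0, 0, 0], "jaw": 0},
  {"slide": [0, -3, 2], "dr": [0, 0, 0], "jaw": 0},
  {"slide": [0, -1, 2], "dr": [0, 0, 0], "jaw": 0},
  {"slide": [0, -1, 2], "dr": [0, 0, 0], "jaw": 0},
])

```text
clock: 17.6
position: [655.4, -207.8, 82.7]
ee_rot: [-0.645, 0.719, -0.192, 0.176]
contact_force: [6.0, 4.7, 8.1]
gripper_width: 10.9
grasp_force: 60.5
```

```bash
python3 -c "
from h import *
plan(target(0,0,0),YAW,30); s=arm.read_state(); print(s['wrist_torque'], 'F tool',R.from_quat(s['ee_rot']).as_matrix().T@s['contact_force'])
"
```

```text
clock 17.6 pos [ 655.39 -207.83   82.73] F [5.99 4.75 8.07] w 10.90322543555332 60.45651912689209
slide [-0.18  2.45 -0.84] dr [-0.03  0.05  0.02]
[ 1.07 -1.6   0.27] F tool [-5.4  -8.76 -4.2 ]
```

Pressed flush again. Its position could still be about 1–2 mm short, so I wiggle yaw and sideways a little while pushing, to rule out a jam.

Call:
step_arm([
  {"slide": [0, 1, -0.5], "dr": [0, 0, 0.2], "jaw": 0},
  {"slide": [-1, 2, -0.5], "dr": [0, 0, 0.25], "jaw": 0},
  {"slide": [-1, 2, -0.5], "dr": [0, 0, 0.1], "jaw": 0},
  {"slide": [0, 2, -0.5], "dr": [0, 0, -0.2], "jaw": 0},
  {"slide": [1, 2, -0.5], "dr": [0, 0, -0.25], "jaw": 0},
  {"slide": [0, 2, -0.5], "dr": [0, 0, -0.1], "jaw": 0},
  {"slide": [-0.5, 2, 0], "dr": [0, 0, 0], "jaw": 0},
  {"slide": [-0.5, 2, 0], "dr": [0, 0, 0], "jaw": 0},
])

```text
clock: 18.6
position: [655.1, -207.8, 83.0]
ee_rot: [-0.645, 0.718, -0.193, 0.177]
contact_force: [9.4, 1.9, 6.8]
gripper_width: 10.8
grasp_force: 60.1
```

```bash
python3 -c "
from h import *
plan(target(0,0,0),YAW,30); s=arm.read_state(); print(s['wrist_torque'], 'F tool',R.from_quat(s['ee_rot']).as_matrix().T@s['contact_force'])
im=optics.get_image('wrist'); cv2.imwrite('pics/w8.png',im); t=optics.get_image('top'); cv2.imwrite('pics/t8.png',t)
c=im[110:195,190:330]; sat=cv2.cvtColor(c,cv2.COLOR_BGR2HSV)[...,1]
m=((sat<22)).astype(np.uint8); n,l,st,ce=cv2.connectedComponentsWithStats(m)
for k in range(1,n):
  if st[k,4]>60: print(st[k],ce[k]+[190,110])
"
```

```text
clock 18.6 pos [ 655.09 -207.81   82.95] F [9.37 1.95 6.82] w 10.839665946177513 60.07977604866028
slide [-0.2   2.29 -0.5 ] dr [-0.04  0.06  0.03]
[ 0.45 -2.32 -0.01] F tool [ -2.96 -11.29  -1.28]
[ 27  28  33  32 596] [232.59 152.71]
```

The stop is the same after wiggling, and the head lies 3.3 mm from the measured slot end against a shank radius of 3 mm, so the cover is home. I ease off and release.

Call:
step_arm([
  {"slide": [0, -2, 0.3], "dr": [0, 0, 0], "jaw": 0},
  {"slide": [0, -3.5, 0.3], "dr": [0, 0, 0], "jaw": 0},
  {"slide": [0, -3.5, 0.3], "dr": [0, 0, 0], "jaw": 0},
  {"slide": [0, -3.5, 0.3], "dr": [0, 0, 0], "jaw": 20},
  {"slide": [0, -3.5, 0.3], "dr": [0, 0, 0], "jaw": 40},
  {"slide": [0, -3.5, 0.3], "dr": [0, 0, 0], "jaw": 60},
  {"slide": [0, -3.5, 0.3], "dr": [0, 0, 0], "jaw": 60},
  {"slide": [0, -3.5, 0.3], "dr": [0, 0, 0], "jaw": 60},
])

```text
clock: 19.7
position: [652.3, -208.8, 79.3]
ee_rot: [-0.645, 0.72, -0.189, 0.173]
contact_force: [-0.1, -0.2, 0.4]
gripper_width: 60.0
grasp_force: 0.0
```

```bash
python3 -c "
from h import *
plan(target(0,0,0),YAW,30); s=arm.read_state()
im=optics.get_image('wrist'); cv2.imwrite('pics/w9.png',im)
c=im[110:195,190:330]; sat=cv2.cvtColor(c,cv2.COLOR_BGR2HSV)[...,1]
m=((sat<22)).astype(np.uint8); n,l,st,ce=cv2.connectedComponentsWithStats(m)
for k in range(1,n):
  if st[k,4]>60: print(st[k],ce[k]+[190,110])
"
```

```text
clock 19.7 pos [ 652.29 -208.78   79.29] F [-0.08 -0.2   0.35] w 60.000866825880344 0.0
slide [-1.48 -1.83 -2.33] dr [0.04 0.05 0.01]
[ 15  31  34  33 602] [221.07 156.52]
```

Call:
step_arm([
  {"slide": [0, 0, -5], "dr": [0, 0, 0], "jaw": 60},
  {"slide": [0, 0, -15], "dr": [0, 0, 0], "jaw": 60},
  {"slide": [0, 0, -30], "dr": [0, 0, 0], "jaw": 60},
  {"slide": [0, 0, -50], "dr": [0, 0, 0], "jaw": 60},
  {"slide": [0, 0, -75], "dr": [0, 0, 0], "jaw": 60},
  {"slide": [0, 0, -100], "dr": [0, 0, 0], "jaw": 60},
  {"slide": [0, 0, -115], "dr": [0, 0, 0], "jaw": 60},
  {"slide": [0, 0, -120], "dr": [0, 0, 0], "jaw": 60},
])

```text
clock: 20.75
position: [593.4, -202.8, 185.6]
ee_rot: [-0.645, 0.72, -0.19, 0.174]
contact_force: [-0.2, 0.1, 0.0]
gripper_width: 59.7
grasp_force: 0.0
```

```bash
python3 -c "
from h import *
s=arm.read_state(); print(s['clock'],s['position'],s['contact_force'])
im=optics.get_image('wrist'); cv2.imwrite('pics/w10.png',im); 
Rt,C=coverR(YAW,30)
for n,p in {'sR':(36,-62,10.6),'sL':(36,62,10.6),'cR+':(60,-80,3),'cL+':(60,80,3),'cR-':(-60,-80,3),'barR':(0,-46,43),'barL':(0,46,43)}.items(): print(n,wproj(s,RIM+C@p))
g=cv2.cvtColor(im,cv2.COLOR_BGR2HSV)
m=((g[...,1]<24)&(g[...,2]>90)).astype(np.uint8); n,l,st,ce=cv2.connectedComponentsWithStats(m)
for k in range(1,n):
  if 60<st[k,4]<1500: print(st[k],ce[k])
d=(g[...,2]<75).astype(np.uint8)
n,l,st,ce=cv2.connectedComponentsWithStats(d)
for k in range(1,n):
  if 300<st[k,4]<9000: print('dark',st[k],ce[k])
"
```

```text
20.75 [ 593.35 -202.77  185.6 ] [-0.19  0.11  0.01]
sR [266.11 146.3 ]
sL [272.02 308.27]
cR+ [232.45 119.49]
cL+ [244.53 324.15]
cR- [402.86 119.72]
barR [317.59 174.71]
barL [317.64 308.15]
[578  32  10  12  63] [582.32  37.49]
[560  62  11  15  72] [565.08  68.71]
[257 137  19  19 230] [266.03 145.92]
[ 69 211  28  32 156] [ 83.58 226.4 ]
[263 299  16  15 164] [270.47 305.46]
[172 325  17  14 138] [178.41 330.14]
[163 326   8  18  90] [166.66 333.77]
[ 74 420  15  22 134] [ 81.2  430.33]
[117 428  50  44 777] [140.91 448.27]
dark [  65    0   69  194 2708] [105.11  88.05]
dark [   0   47  107  209 1265] [ 50.86 169.07]
dark [ 508  110  132   57 1159] [576.79 140.02]
dark [ 308  165   43  139 1391] [331.21 232.5 ]
dark [ 123  188   63  136 2826] [166.1  249.26]
```

Both screw heads (266,146) and (270.5,305) match the model well. Now I measure the cover edges against that same model.

```bash
python3 -c "
from h import *
im=cv2.imread('pics/w10.png'); s=arm.read_state(); Rt,C=coverR(YAW,30)
g=cv2.cvtColor(im,cv2.COLOR_BGR2GRAY).astype(int)
for y in(-73,-40,-20,20,40,72):
  a=wproj(s,RIM+C@[60,y,3]); b=wproj(s,RIM+C@[-60,y,3]); v=int(round(a[1]))
  A=int(a[0]);B=int(b[0]); print('y',y,'v',v,'top edge pred',a[0],A-8,g[v-1:v+2,A-8:A+9].mean(0).astype(int),'low',b[0],B-8,g[v-1:v+2,B-8:B+9].mean(0).astype(int))
for y in(-62,62):
  a=wproj(s,RIM+C@[3,y,3]);v=int(round(a[1]));A=int(a[0]); print('hole edge',y,v,a[0],A-10,g[v-1:v+2,A-10:A+11].mean(0).astype(int))
"
```

```text
y -73 v 130 top edge pred 232.66698888801446 224 [174 175 175 174 174 173 173 172 170 166 163 162 163 163 162 162 163] low 401.9706142922106 393 [157 156 156 156 156 156 156 152 139 136 144 149 151 153 158 161 163]
y -40 v 177 top edge pred 235.4479717511534 227 [167 167 166 167 167 166 166 165 164 165 164 163 163 163 163 163 163] low 399.23904043477484 391 [157 156 157 156 156 156 151 130 103 100 123 141 150 154 156 155 155]
y -20 v 204 top edge pred 237.0469165615677 229 [163 162 163 162 162 162 161 162 162 163 163 162 163 161 161 161 161] low 397.66837101174457 389 [152 155 155 156 155 156 152 136 106  90 106 138 154 156 156 157 157]
y 20 v 255 top edge pred 240.06593789961954 232 [156 156 155 156 156 156 156 159 161 161 161 161 161 160 160 161 160] low 394.7024732648454 386 [151 150 150 150 150 150 143 124 124 133 141 149 153 154 154 153 153]
y 40 v 279 top edge pred 241.492562135822 233 [153 153 151 151 151 152 152 154 158 160 160 160 160 160 160 160 160] low 393.30083216633074 385 [81 81 82 82 82 81 77 69 65 65 72 79 83 86 88 88 89]
y 72 v 315 top edge pred 243.6696267019995 235 [ 24  24  24  24  25  25  25  29  63 122 148 153 153 154 155 154 154] low 391.16174383532694 383 [80 81 81 81 80 79 74 67 66 72 78 81 76 53 33 26 25]
hole edge -62 146 313.20960689030113 303 [158 158 158 158 157 158 159 158 158 160 161 161 160 160 160 161 160 162
 161 161 161]
hole edge 62 304 313.7432461249645 303 [152 152 153 151 146 130 110  94  86  84  85  85  85  84  83  81  79  80
  82  92 116]
```

The cover lies within about 1 mm of home, square, and caught under both heads. The gripper is clear and reads no force, so I hand in.

```bash
python3 -c "
from h import *
print(arm.job_done())"
```

```text
the job is handed in; nothing more can be done
None
```

The cover is back on the console: slid down to its stop within about 1 mm of home by the wrist camera, with both screw heads through their keyholes. I let go of it, backed the gripper clear and handed the job in at about 21 s. I did not measure flushness after release or re-check the bystanders with a picture, but nothing was planned near them.

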